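# Park the rolling parts caddy against the bay's buffer

## Task

Roll the parts caddy forward by its push bar, keeping it on its wheels, until all four castors trail straight, then steer it into the blue parking bay between the rails and gently on until its front presses the red sprung buffer in a few millimetres (a few newtons), without ramming the rails or crushing the buffer. Let go and leave it there touching the buffer, square in the bay with its castors still trailing straight and the bottle standing; leave everything else on the bench alone.

Things in the scene. Friction and masses are not known exactly. Their poses are not given: they have to be found in the camera images.
- caddy: Parts caddy: clear tray with blue rim, 150 mm long, 120 wide, on four swivel castors (24 mm wheels, yellow hubs); tray floor 40 mm, rim 58 mm above the bench; about 0.7 kg loaded, rolling drag about 2 N. Origin on the bench under the tray's centre; +x is its front (away from the push bar), z up. A bottle and a tin stand in the tray.
- caddy_handle (a point): Centre of the caddy's orange push bar: round, 12 mm thick, along the caddy's y, rigid on two posts (86 mm free between them), 66 mm behind the caddy's origin, 125 mm above the bench. Can be pinched from above, across the bar, along the caddy's x. Axes as the caddy's.
- bay: Parking bay: blue lane between two fixed aluminium rails, 150 mm long, 45 high, 130 apart inside (5 mm to spare on each side of the caddy), flared 30 mm before the mouth. Origin on the bench, mid mouth, where the straight rails begin; +x runs into the bay, y across. On the lane's centre line a red sprung disc faces the mouth, 100 to 160 mm beyond it: moved each time, unmeasured, to be felt for.
- bumper: Black rubber bumper on the caddy's front, 60 mm wide, 14 high, 46 mm above the bench; its face is 81 mm ahead of the caddy's origin (3 mm ahead of this body's own origin). It meets the red sprung disc (28 mm across, 0.7 N/mm, 18 mm travel). A steady 2 to 5 N on the disc is a good touch, over 9 N (13 mm) crushes it. The caddy's drag then keeps it there, still pressing 1 to 2 N, when let go.
- flux_center (a point): Middle of the amber bottle standing in the caddy's tray, 32 mm across, 55 mm high; z axis along the bottle, up when it stands.
- castor_fl (a joint): Swivel of the front left castor (35 mm left of the caddy's centre line, 50 mm ahead of its origin): 0 rad when trailing straight for forward travel (wheel 12 mm behind its pin), positive anticlockwise from above (a full turn counts as 0). It swivels freely and comes straight in some 70 mm of straight forward travel; rolling backwards or sideways swings it round again.
- castor_fr (a joint): Swivel of the front right castor (35 mm right of the caddy's centre line, 50 mm ahead of its origin): 0 rad when trailing straight for forward travel (wheel 12 mm behind its pin), positive anticlockwise from above (a full turn counts as 0). It swivels freely and comes straight in some 70 mm of straight forward travel; rolling backwards or sideways swings it round again.
- castor_rl (a joint): Swivel of the rear left castor (35 mm left of the caddy's centre line, 50 mm behind its origin): 0 rad when trailing straight for forward travel (wheel 12 mm behind its pin), positive anticlockwise from above (a full turn counts as 0). It swivels freely and comes straight in some 70 mm of straight forward travel; rolling backwards or sideways swings it round again.
- castor_rr (a joint): Swivel of the rear right castor (35 mm right of the caddy's centre line, 50 mm behind its origin): 0 rad when trailing straight for forward travel (wheel 12 mm behind its pin), positive anticlockwise from above (a full turn counts as 0). It swivels freely and comes straight in some 70 mm of straight forward travel; rolling backwards or sideways swings it round again.
- spool: Bystander, to be left alone: green wire spool, 60 mm across, 40 high. Origin at its underside.
- jar: Bystander, to be left alone: glass jar with red lid, 52 mm across, 70 high. Origin at its underside.
- amber_case: Bystander, to be left alone: open orange parts case, 90 x 70 x 30 mm high. Origin at its underside.
- screwdriver: Bystander, to be left alone: screwdriver lying flat. Origin at its underside.
- wrench: Bystander, to be left alone: wrench lying flat. Origin at its underside.
- beaker: Bystander, to be left alone: clear plastic cup, 66 mm across, 85 high. Origin at its underside.
Things that resemble listed ones, but are neither listed nor needed, are in the scene too. What is shaped like the part that bears flux_center but turquoise is not meant.

How it is judged:
By the outcome, as a careful person would: the job done as asked, in the order asked, and still so for the second after the job is handed in, with the robot touching nothing.
It also fails if it takes over 72 s, if anything falls off the work surface, if the arm or the gripper's body presses on something with over 40 N, if the wrist force passes 120 N, or if a joint passes its speed limit or range.

## Robot

A 6-joint arm with a two-finger parallel gripper is mounted at the origin on the work surface. World frame = base frame: x ahead of the robot, y to its left, z up, the work surface at z = 0. Lengths are in m, angles in rad, forces in N, time in s.
With the tool pointing down it reaches from about 0.225 to 0.875 m from the base axis. Payload 3.4 kg.
Tool frame: the origin (TCP) lies between the finger pads; the fingertips stand 14 mm ahead of it and the grasp point (between the pads) lies 5 mm behind it; z points along the fingers, y is the direction in which the jaws open and shut (so a half turn about z gives the same grasp; the last joint's range is limited). The gripper opens to 85 mm and grips with 20 to 120 N. Pads are 22 mm wide; open, the fingers measure 114 mm over their backs; the gripper's body (76 mm by 85 mm) begins 54 mm behind the grasp point. The pads swing forward as they close: fully open they stand 13 mm farther back than shut.
Start: joints at [1.022, 0.276, 1.505, -0, 1.361, -0.121], TCP at [0.239, 0.523, 0.245] pointing down, gripper open.
Joint ranges: [-2.89, 2.89], [-0.75, 2.08], [0.22, 2.7], [-1.18, 4.32], [0.11, 2.71], [-2.7, 2.7]. Speed limits (rad/s): [2.57, 2.57, 3.14, 3.14, 3.14, 3.14].

## Interface

Orientations are given as a unit quaternion [w, x, y, z].
In Python, from rig import manip, get_image, job gives the robot as it stands. The module is installed in compiled form; this text tells all that it offers.
- The arm moves only by the tool step_arm, never from a script. Its argument "moves" is one flat list of numbers, 5 for each row, row after row: the shift along the tool's x, y, z as a fraction of full scale, then the turn about the tool's z as a fraction of full scale, then the gripper's target within -1 to 1 (shut at 1, half-way at 0, fully open at -1). In form: [dx, dy, dz, twist, hand, dx, dy, dz, twist, hand, ...]. A call has 1 to 5 rows; each row is the pose to reach, as a shift and turn from the pose commanded when the call began, along the tool's axes at that moment, turning the shorter way round; what a row does not reach only later rows make up. Full scale, the value 1, is 500 mm for a shift and pi rad for a turn. A row lasts 1/10 s, in which the tool goes at most 50 mm and 8.59 degrees, less where a joint would pass 70% of its speed; a pose out of reach is approached as far as the arm can. A call with a number of a shift or a turn outside -1 to 1 is refused whole. A call with a gripper value outside its range is refused whole. The fingers move at their own pace and stop on an object; "force" is the grip in N (left out, the last holds). Time passes only in rows, so rows that repeat a pose let the fingers close. It gives the time, the measured TCP pose, the force and the opening at its end, in the units of the state.
- manip.get_state(): the state, without advancing time (a new reading comes with each control period).
- get_image(name): name is "side" or "top"; returns a dict with "frame" (480x640x3 uint8, blue, green, red), "fx", "fy", "cx", "cy" (pixels), "rvec" (rotation vector, rad) and "tvec" (3), from world to camera coordinates, as OpenCV has them. Camera axes: x right, y down, z forward; pixel columns grow to the right and rows downward; lengths in m; the calibration is good to about 2 mm. A picture is of the moment at which its call begins. There is no depth.
- job.sign_off(): hands the job in, once; it reports no verdict.
The state is a dict: "clock": time; "qpos": joint angles; "qd": joint speeds; "effort": joint torques, N m; "position": TCP position; "ee_rot": TCP orientation; "contact_force": force on the tool from outside, world axes, zero at the start; "moment": the same for the moment, N m; "width": finger opening in m.
Only numpy, scipy, OpenCV 4.12 (cv2) and the standard library are available. Lean on these libraries where they do the work, as an engineer would, in place of code of your own. Each camera call takes 0.05 s, during which the arm holds its last target. There are 200 camera calls.

## Working session

There is one attempt and no reset: what is moved stays moved. The work goes in short steps, Python scripts to look and compute and a tool call to move; the robot and the scene stay as the last step left them, time stands still between calls to the robot, and variables do not carry over. Pictures are saved under pics/ and viewed, about 8 in all and at most 12, crops included, and the job is handed in when it is done.

Besides the shell and the picture viewer there is one more tool, called after "Emit:" as name(argument=value, ...) on one line, values as JSON. step_arm: Moves the arm, as the interface text tells. Its arguments: {"type":"object","properties":{"moves":{"type":"array","items":{"type":"number","minimum":-1,"maximum":1}},"force":{"type":"number"}},"required":["moves"]}

```bash
mkdir -p pics; cat > h.py <<'E'
import cv2, numpy as np
from rig import manip, get_image, job
def cam(n):
    d=get_image(n); K=np.array([[d['fx'],0,d['cx']],[0,d['fy'],d['cy']],[0,0,1.]])
    R=cv2.Rodrigues(np.array(d['rvec'],float))[0]; t=np.array(d['tvec'],float).ravel()
    return dict(im=np.array(d['frame']),K=K,R=R,t=t,c=-R.T@t)
def ray(c,u,v): return c['R'].T@np.linalg.solve(c['K'],[u,v,1.])
def onz(c,u,v,z):
    d=ray(c,u,v); return c['c']+d*(z-c['c'][2])/d[2]
def px(c,p):
    q=c['K']@(c['R']@np.array(p)+c['t']); return q[:2]/q[2]
E
python3 - <<'E'
from h import *
for n in('top','side'):
    c=cam(n); cv2.imwrite(f'pics/{n}0.png',c['im']); print(n,c['c'],c['R'][2])
s=manip.get_state(); print({k:np.round(v,3) for k,v in s.items()})
E
```

```text
top [ 0.40340041 -0.12017632  1.10523382] [ 0.18139983  0.01149158 -0.98334228]
side [ 0.27329492 -0.79364114  0.58934301] [ 0.33542141  0.77231937 -0.53945831]
{'clock': np.float64(0.1), 'qpos': array([ 1.022,  0.277,  1.506, -0.   ,  1.361, -0.121]), 'qd': array([-0.001, -0.001, -0.005,  0.001,  0.002,  0.   ]), 'effort': array([ 3.000e-03, -4.177e+01, -2.464e+01,  0.000e+00,  6.000e-03,
        0.000e+00]), 'position': array([0.238, 0.523, 0.245]), 'ee_rot': array([-0.   ,  0.212,  0.977, -0.001]), 'contact_force': array([0.25 , 0.158, 0.497]), 'moment': array([ 0.014,  0.042, -0.006]), 'width': np.float64(0.086)}
```

View pics/top0.png

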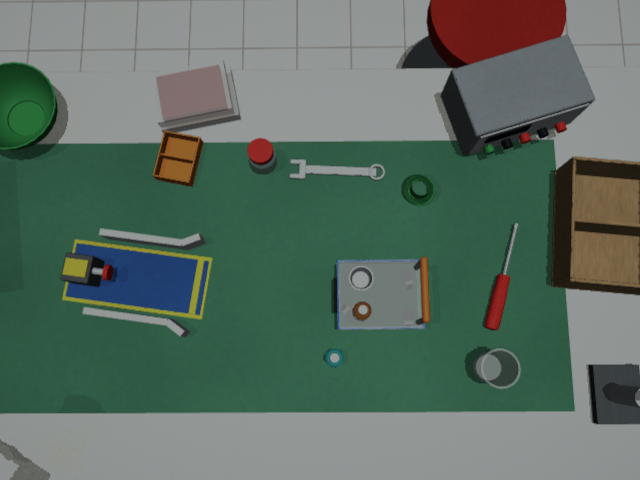

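View pics/side0.png

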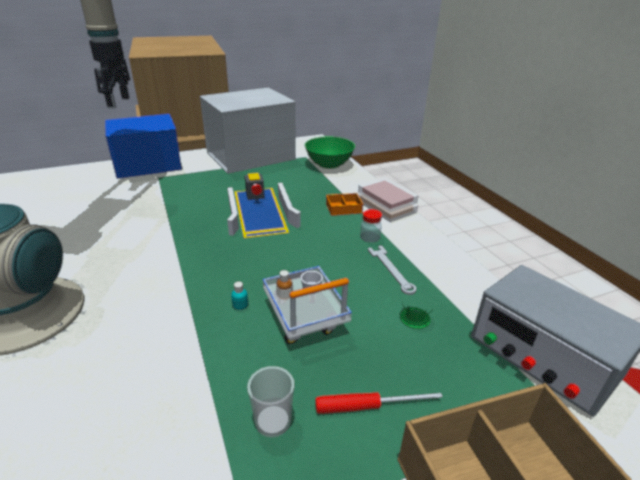

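Top view: caddy at about (380,295) with its orange push bar at (424,290). The bay's blue lane is at (140,278), with its mouth on the right at about (190,283), and the red disc is at (107,272). The amber bottle in the tray is at (362,310). Lookalikes are the turquoise bottle (334,357), the orange case (178,158) and the jar's red lid (260,150). The push bar I want is the one at (424,290).

```bash
cat >> h.py <<'E'
def mask(im,lo,hi,box=None):
    m=cv2.inRange(cv2.cvtColor(im,cv2.COLOR_BGR2HSV),lo,hi)
    if box:
        k=np.zeros_like(m);x0,y0,x1,y1=box;k[y0:y1,x0:x1]=255;m&=k
    return m
def blob(m):
    n=max(cv2.findContours(m,0,2)[0],key=cv2.contourArea); return n
def bar(c,box):
    "push bar centre, yaw of its normal, length, from its mask on z=0.125"
    n=blob(mask(c['im'],(5,150,90),(20,255,255),box))
    r=cv2.boxPoints(cv2.minAreaRect(n))
    e=sorted([(np.linalg.norm(r[i]-r[(i+1)%4]),i) for i in range(4)])[:2]
    a,b=[onz(c,*(r[i]+r[(i+1)%4])/2,0.125) for _,i in e]
    return a,b
E
cat > m.py <<'E'
from h import *
c=cam('top'); im=c['im']
a,b=bar(c,(405,240,445,345)); print('bar',a,b,(a+b)/2,np.linalg.norm(a-b))
d=a-b; print('bar dir deg',np.degrees(np.arctan2(d[1],d[0])))
n=blob(mask(im,(105,120,60),(130,255,255),(60,235,215,325)))
q=cv2.boxPoints(cv2.minAreaRect(n)); P=np.array([onz(c,*p,0) for p in q]); print('lane px',q,'\n',P[:,:2])
n=blob(mask(im,(22,120,100),(35,255,255),(50,235,220,325)))
print('yellow',[onz(c,*p,0)[:2].round(3) for p in cv2.boxPoints(cv2.minAreaRect(n))])
for nm,box in(('railL',(90,220,210,255)),('railR',(75,300,195,340))):
    n=blob(mask(im,(0,0,110),(180,60,255),box)); p=cv2.approxPolyDP(n,1.5,True)[:,0]
    print(nm,[(tuple(x),onz(c,*x,0.045)[:2].round(3)) for x in p])
m=mask(im,(0,150,80),(4,255,255),(85,255,125,290)); n=blob(m); M=cv2.boundingRect(n); print('disc',M,onz(c,M[0]+M[2],M[1]+M[3]/2,0.053))
m=mask(im,(5,150,40),(20,255,255),(345,295,380,325)); M=cv2.moments(m); print('bottle',onz(c,M['m10']/M['m00'],M['m01']/M['m00'],.07))
m=mask(im,(100,80,80),(130,255,255),(325,250,435,340)); n=cv2.findNonZero(m); r=cv2.boxPoints(cv2.minAreaRect(n)); print('rim',[(p.round(),onz(c,*p,.058)[:2].round(3)) for p in r])
z=[cv2.resize(im[225:345,50:230],(800,533),interpolation=2),cv2.resize(im[235:345,310:450],(760,597),interpolation=2)]
cv2.imwrite('pics/bay.png',z[0]);cv2.imwrite('pics/cad.png',z[1])
E
python3 m.py
```

```text
bar [ 0.55659944 -0.27469155  0.125     ] [ 0.45109772 -0.27536065  0.125     ] [ 0.50384858 -0.2750261   0.125     ] 0.10550384200043707
bar dir deg 0.3633727166990763
lane px [[ 65.91724 295.59308]
 [ 73.31778 242.55595]
 [196.59204 259.75702]
 [189.1915  312.79413]] 
 [[0.50858653 0.36224481]
 [0.60738341 0.35555422]
 [0.57352635 0.12420443]
 [0.47601822 0.1344714 ]]
yellow [array([0.501, 0.369]), array([0.616, 0.362]), array([0.578, 0.096]), array([0.464, 0.109])]
railL [((np.int32(99), np.int32(230)), array([0.622, 0.292])), ((np.int32(99), np.int32(234)), array([0.614, 0.291])), ((np.int32(177), np.int32(245)), array([0.593, 0.15 ])), ((np.int32(183), np.int32(245)), array([0.593, 0.139])), ((np.int32(199), np.int32(239)), array([0.604, 0.111])), ((np.int32(198), np.int32(233)), array([0.615, 0.113])), ((np.int32(178), np.int32(239)), array([0.604, 0.149])), ((np.int32(103), np.int32(228)), array([0.625, 0.285]))]
railR [((np.int32(83), np.int32(307)), array([0.484, 0.311])), ((np.int32(82), np.int32(313)), array([0.474, 0.312])), ((np.int32(166), np.int32(325)), array([0.452, 0.164])), ((np.int32(178), np.int32(335)), array([0.435, 0.142])), ((np.int32(183), np.int32(331)), array([0.442, 0.134])), ((np.int32(166), np.int32(318)), array([0.464, 0.164]))]
disc (102, 266, 7, 14) [0.54282059 0.26593028 0.053     ]
bottle [ 0.4724823  -0.17463454  0.07      ]
rim [(array([336., 260.], dtype=float32), array([ 0.563, -0.133])), (array([424., 259.], dtype=float32), array([ 0.564, -0.286])), (array([425., 328.], dtype=float32), array([ 0.444, -0.284])), (array([337., 329.], dtype=float32), array([ 0.443, -0.133]))]
```

View pics/cad.png

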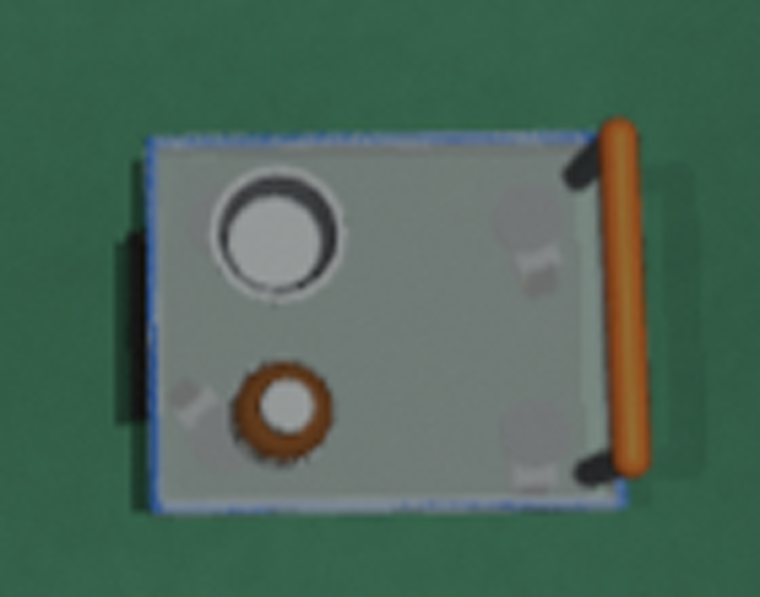

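View pics/bay.png

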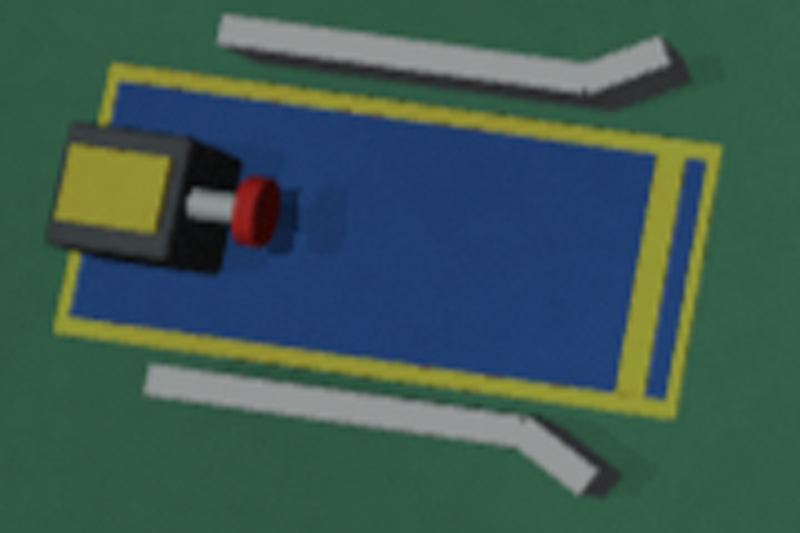

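Crops: the rim corners give a caddy 151 × 120 mm (as specified), heading almost exactly world +y. The amber bottle and tin are in the tray, and the rear castors are off straight. The bay heads about 8° right of +y, with straight rails beginning near bay-crop (583,92) and (525,415). The disc is at (255,212). I'll fit the rails more carefully and plan the approach.

```bash
cat > bay.py <<'E'
from h import *
def fit(c,u0,u1,v0,v1,sgn):
    g=cv2.cvtColor(c['im'],cv2.COLOR_BGR2GRAY).astype(float); P=[]
    for u in range(u0,u1):
        vc=v0+(v1-v0)*(u-u0)/(u1-u0)          # expected inner edge row
        vs=np.arange(int(vc)-4,int(vc)+6)
        col=g[vs,u]; d=np.diff(col)*sgn; k=np.argmax(d)
        a=d[max(k-1,0):k+2]; s=(a*np.arange(max(k-1,0),max(k-1,0)+len(a))).sum()/a.sum()
        P.append(onz(c,u,vs[0]+s+.5,.045)[:2])
    P=np.array(P,np.float32); l=cv2.fitLine(P,cv2.DIST_HUBER,0,.01,.01).ravel()
    d=l[:2]*np.sign(l[1]); return d,l[2:],np.std((P-l[2:])@[-d[1],d[0]])
c=cam('top')
L=fit(c,103,176,234.5,245,-1); R=fit(c,88,163,307.5,318,1)
for d,p,s in(L,R): print('heading',np.degrees(np.arctan2(d[1],d[0])).round(2),'pt',p.round(4),'sd',s.round(4))
u=(L[0]+R[0]);u/=np.linalg.norm(u);n=np.array([-u[1],u[0]])
print('gap',n@(L[1]-R[1]),'axis deg',np.degrees(np.arctan2(u[1],u[0])))
mid=n*(n@(L[1]+R[1])/2); 
for y in(-.02,.02,.125,.153,.19): s=(y-mid[1])/u[1]; print('axis pt',(mid+s*u).round(4))
E
python3 bay.py; python3 - <<'E'
from h import *
s=manip.get_state();w,x,y,z=s['ee_rot'];
from scipy.spatial.transform import Rotation as Ro
M=Ro.from_quat([x,y,z,w]).as_matrix();print(M.round(4)); p=np.array(s['position'])
for q in([.504,-.275,.22],[.504,-.275,.12]): print(p, (M.T@(np.array(q)-p)/.5).round(4))
E
```

```text
heading 81.81 pt [0.603  0.2186] sd 0.0002
heading 81.72 pt [0.4748 0.2394] sd 0.0002
gap -0.1298787 axis deg 81.76826
axis pt [ 0.5028 -0.02  ]
axis pt [0.5086 0.02  ]
axis pt [0.5238 0.125 ]
axis pt [0.5279 0.153 ]
axis pt [0.5332 0.19  ]
[[-9.099e-01  4.149e-01 -6.000e-04]
 [ 4.149e-01  9.099e-01 -9.000e-04]
 [ 1.000e-04 -1.100e-03 -1.000e+00]]
[0.2383962  0.52296182 0.24478842] [-1.1454 -1.2317  0.0507]
[0.2383962  0.52296182 0.24478842] [-1.1455 -1.2315  0.2507]
```

Emit:
step_arm(moves=[-0.04,-0.043,0,-0.027,-1,-0.1,-0.108,0,-0.055,-1,-0.16,-0.172,0,-0.082,-1,-0.223,-0.24,0,-0.109,-1,-0.286,-0.308,0,-0.136,-1])

```text
clock: 0.7
position: [0.3049, 0.3221, 0.2452]
ee_rot: [0.0, -0.002, 1.0, -0.0]
contact_force: [0.8, 0.5, 0.7]
width: 0.085
```

Emit:
step_arm(moves=[-0.027,-0.08,0,0,-1,-0.054,-0.16,0,0,-1,-0.081,-0.24,0,0,-1,-0.108,-0.32,0,0,-1,-0.135,-0.4,0,0,-1])

```text
clock: 1.2
position: [0.3723, 0.1221, 0.2454]
ee_rot: [0.0, 0.0, 1.0, 0.0]
contact_force: [0.9, 0.6, -0.5]
width: 0.0853
```

Emit:
step_arm(moves=[-0.027,-0.08,0,0,-1,-0.054,-0.16,0,0,-1,-0.081,-0.24,0,0,-1,-0.108,-0.32,0,0,-1,-0.135,-0.4,0,0,-1])

```text
clock: 1.7
position: [0.4397, -0.078, 0.2453]
ee_rot: [0.0, 0.001, 1.0, 0.0]
contact_force: [0.9, 1.3, 0.2]
width: 0.0854
```

Emit:
step_arm(moves=[-0.027,-0.08,0,0,-1,-0.054,-0.16,0,0,-1,-0.081,-0.24,0.01,0,-1,-0.108,-0.32,0.03,0,-1,-0.128,-0.38,0.05,0,-1])

```text
clock: 2.2
position: [0.5041, -0.2691, 0.2198]
ee_rot: [0.0, 0.001, 1.0, -0.0]
contact_force: [-0.0, 0.8, 0.4]
width: 0.0853
```

```bash
cat > st.py <<'E'
from h import *
from scipy.spatial.transform import Rotation as Ro
s=manip.get_state();w,x,y,z=s['ee_rot'];M=Ro.from_quat([x,y,z,w]).as_matrix()
yaw=np.degrees(np.arctan2(M[1,1],M[0,1]))
print('t',round(float(s['clock']),2),'p',np.round(s['position'],4),'yaw',yaw.round(2),'tilt',M[:,2].round(4),'F',np.round(s['contact_force'],2),'M',np.round(s['moment'],2),'w',round(float(s['width']),4),'q',np.round(s['qpos'],2))
E
python3 st.py; python3 - <<'E'
from h import *
c=cam('side'); cv2.imwrite('pics/s1.png',cv2.resize(c['im'][200:380,200:440],(800,600)))
print(px(c,(.5035,-.275,.125)))
c=cam('top'); print('bar',bar(c,(405,240,450,345)))
E
```

```text
t 2.2 p [ 0.5041 -0.2691  0.2198] yaw 89.9 tilt [ 7.e-04 -8.e-04 -1.e+00] F [-0.    0.76  0.42] M [ 0.02 -0.03 -0.  ] w 0.0853 q [-0.61  0.29  1.56 -0.    1.3  -2.18]
[319.99568346 287.15591847]
bar (array([ 0.50411412, -0.27704191,  0.125     ]), array([ 0.45115654, -0.27516059,  0.125     ]))
```

View pics/s1.png

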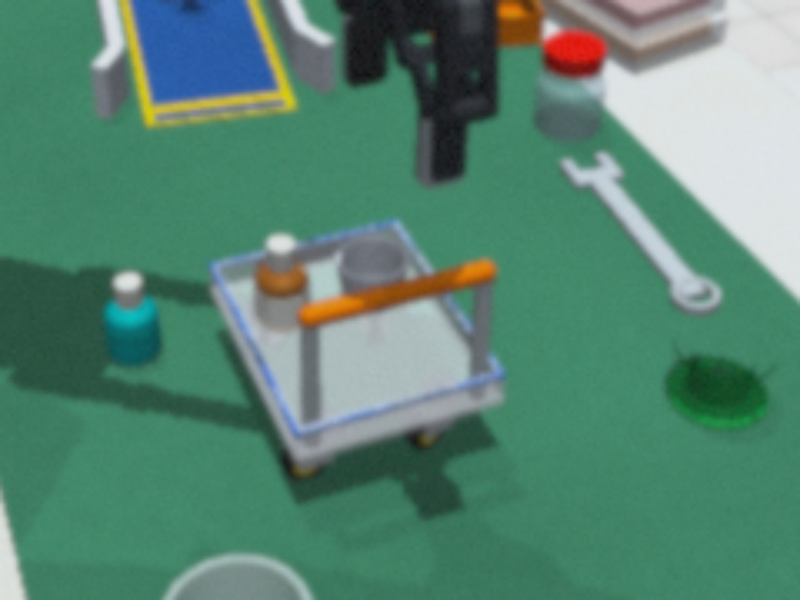

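The side crop shows the bar where it was predicted: projected crop position (400,290), seen at (398,290). The bottle is standing at (280,280). Descending onto the bar.

Emit:
step_arm(moves=[0,-0.012,0.03,0,-1,0,-0.012,0.08,0,-1,0,-0.012,0.13,0,-1,0,-0.012,0.18,0,-1,0,-0.012,0.2,0,-1])

```text
clock: 2.8
position: [0.5019, -0.2706, 0.1181]
ee_rot: [-0.002, 0.0, 1.0, 0.002]
contact_force: [-0.5, 0.3, 0.9]
width: 0.0857
```

Emit:
step_arm(moves=[0,0,0,0,0.3,0,0,0,0,0.5,0,0,0,0,0.6,0,0,0,0,0.7,0,0,0,0,0.8], force=50)

```text
clock: 3.3
position: [0.504, -0.2732, 0.1214]
ee_rot: [0.001, 0.0, 1.0, -0.001]
contact_force: [-0.7, -2.6, 2.4]
width: 0.0124
```

```bash
python3 st.py
```

```text
t 3.3 p [ 0.504  -0.2732  0.1214] yaw 89.99 tilt [ 0.0018 -0.0023 -1.    ] F [-0.75 -2.61  2.44] M [-0.49  0.09  0.07] w 0.0124 q [-0.62  0.37  1.7  -0.    1.07 -2.19]
```

Emit:
step_arm(moves=[0,0,0,0,1,0,0,0,0,1,0,0,0,0,1])

```text
clock: 3.6
position: [0.504, -0.2728, 0.1213]
ee_rot: [0.001, 0.0, 1.0, -0.001]
contact_force: [-0.0, -0.4, 5.8]
width: 0.0105
```

Emit:
step_arm(moves=[0,0.006,0,0,1,0,0.014,0,0,1,0,0.024,0,0,1,0,0.034,0,0,1,0,0.044,0,0,1])

```text
clock: 4.1
position: [0.5047, -0.2518, 0.1214]
ee_rot: [0.002, 0.0, 1.0, -0.002]
contact_force: [0.7, -3.3, 4.7]
width: 0.0104
```

```bash
python3 st.py
```

```text
t 4.1 p [ 0.5047 -0.2518  0.1214] yaw 89.96 tilt [ 0.0031 -0.0033 -1.    ] F [ 0.72 -3.26  4.74] M [-0.52 -0.02 -0.07] w 0.0104 q [-0.59  0.35  1.72 -0.    1.06 -2.15]
```

Emit:
step_arm(moves=[0,0.012,0,0,1,0,0.026,0,0,1,0,0.042,0,0,1,0,0.058,0,0,1,0,0.074,0,0,1])

```text
clock: 4.6
position: [0.5048, -0.2148, 0.1214]
ee_rot: [0.002, 0.0, 1.0, -0.002]
contact_force: [-0.4, -4.1, 5.8]
width: 0.01
```

Emit:
step_arm(moves=[0,0.016,0,0,1,0,0.032,0,0,1,0,0.048,0,0,1,0,0.064,0,0,1,0,0.08,0,0,1])

```text
clock: 5.1
position: [0.5048, -0.1746, 0.1214]
ee_rot: [0.002, 0.0, 1.0, -0.002]
contact_force: [-0.2, -3.9, 5.8]
width: 0.0101
```

Emit:
step_arm(moves=[0,0.016,0,0,1,0,0.032,0,0,1,0,0.048,0,0,1,0,0.062,0,0,1,0,0.07,0,0,1])

```text
clock: 5.6
position: [0.5047, -0.139, 0.1213]
ee_rot: [0.001, -0.0, 1.0, -0.001]
contact_force: [-0.3, -2.8, 6.5]
width: 0.0103
```

```bash
python3 st.py; cat > look.py <<'E'
import sys
from h import *
c=cam('top'); im=c['im']; k=sys.argv[1]; yc=float(sys.argv[2])
u,v=px(c,(.51,yc,.05)).astype(int)
x0,y0=max(u-70,0),v-52
cv2.imwrite(f'pics/t{k}.png',cv2.resize(im[y0:y0+104,x0:x0+140],(790,587),interpolation=2))
E
python3 look.py 2 -0.07
python3 - <<'E'
from h import *
c=cam('top'); m=mask(c['im'],(105,90,80),(130,255,255),(200,240,400,345)); n=cv2.findNonZero(m); r=cv2.boxPoints(cv2.minAreaRect(n)); print('rim',[(p.round(),onz(c,*p,.058)[:2].round(4)) for p in r])
E
```

```text
t 5.6 p [ 0.5047 -0.139   0.1213] yaw 90.0 tilt [ 0.0029 -0.0024 -1.    ] F [-0.34 -2.8   6.45] M [-0.52  0.    0.07] w 0.0103 q [-0.4   0.3   1.81 -0.    1.03 -1.97]
rim [(array([200., 261.], dtype=float32), array([0.5624, 0.1053])), (array([344., 261.], dtype=float32), array([ 0.5608, -0.1467])), (array([344., 328.], dtype=float32), array([ 0.4449, -0.1454])), (array([200., 328.], dtype=float32), array([0.4461, 0.1016]))]
```

View pics/t2.png

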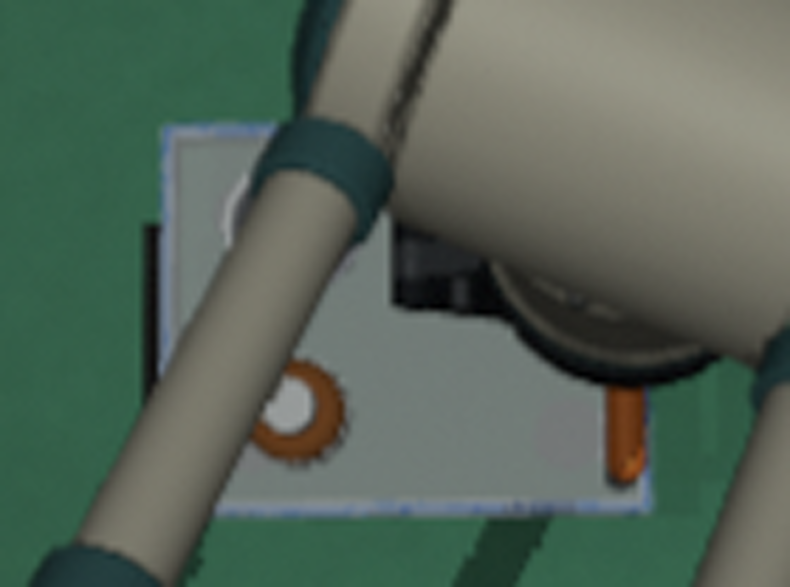

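The top crop shows the caddy level with the bottle standing at (300,410). The lower rim edge runs from (215,512) to (650,508), nearly straight along world y. The arm hides the rest. I'll fit that rim edge to get the heading and lateral position.

```bash
cat > rim.py <<'E'
from h import *
def rimfit(c,ya,yb,x0=.4435,ang=0.):
    "left rim edge (world -x side) between world y=ya..yb, sub-pixel; returns heading deg and x at mid"
    g=c['im'].astype(float); sig=g[:,:,2]+g[:,:,0]   # red+blue: low on green mat
    P=[]
    ua=px(c,(x0,ya,.058));ub=px(c,(x0+ang*(yb-ya),yb,.058))
    lo,hi=sorted((ua,ub),key=lambda p:p[0])
    for u in range(int(lo[0])+1,int(hi[0])):
        vc=lo[1]+(hi[1]-lo[1])*(u-lo[0])/(hi[0]-lo[0]); vs=np.arange(int(vc)-4,int(vc)+6)
        d=-np.diff(sig[vs,u]); d[d<0]=0; k=np.argmax(d); i=np.arange(max(k-1,0),min(k+2,len(d)))
        P.append(onz(c,u,vs[0]+.5+(d[i]*i).sum()/d[i].sum(),.058)[:2])
    P=np.array(P,np.float32); l=cv2.fitLine(P,cv2.DIST_HUBER,0,.001,.001).ravel(); d=l[:2]*np.sign(l[1])
    r=np.abs((P-l[2:])@[-d[1],d[0]])
    ym=(ya+yb)/2
    return np.degrees(np.arctan2(d[1],d[0])).round(2), (l[2]+(ym-l[3])*d[0]/d[1]).round(4), np.median(r).round(5), len(P)
E
python3 - <<'E'
from rim import *
c=cam('top'); print(rimfit(c,-.135,-.02))
c['im']=cv2.imread('pics/top0.png'); print(rimfit(c,-.275,-.145))
E
```

```text
(np.float32(90.23), np.float32(0.4439), np.float32(0.00028), 66)
(np.float32(90.43), np.float32(0.4433), np.float32(0.00034), 75)
```

```bash
cat > plan.py <<'E'
import numpy as np
h0=np.radians(90.23);h1=np.radians(81.77);tw=np.radians(.23)
p0=np.array([.5044,-.0735]) # origin now (caddy)
u0=np.array([np.cos(h0),np.sin(h0)]);u1=np.array([np.cos(h1),np.sin(h1)])
a=np.array([.5028,-.02])
k=np.linalg.solve(np.c_[u0,-u1],a-p0)[0]; X=p0+k*u0
T=.043;R=T/np.tan((h0-h1)/2);L=R*(h0-h1);s1=k-T
def pose(s):
    if s<s1: p,h=p0+s*u0,h0
    elif s<s1+L:
        f=(s-s1)/R;h=h0-f;n=np.array([np.sin(h0),-np.cos(h0)]);p=p0+s1*u0+R*(np.sin(f)*u0+(1-np.cos(f))*n)
    else: p,h=X+T*u1+(s-s1-L)*u1,h1
    return p-.066*np.array([np.cos(h),np.sin(h)]),h-tw
print('corner',X,'R',R,'arc from',s1,'to',s1+L)
ss=np.cumsum([.004]+[.006]*24); b,hb=pose(0)
for i in range(0,25,5):
    M=np.array([[-np.sin(hb),np.cos(hb)],[np.cos(hb),np.sin(hb)]]); o=[]
    for s in ss[i:i+5]:
        p,h=pose(s); d=M@(p-b)/.5; o+=[d[0].round(4),d[1].round(4),0,(-(h-hb)/np.pi).round(4),1]
    print([float(x) for x in o],'end tool',p.round(4),np.degrees(h).round(2)); b,hb=p,h
E
python3 plan.py
```

```text
corner [ 0.50414783 -0.01068129] R 0.5813807883721122 arc from 0.01981922014738431 to 0.10566291599072368
[0.0, 0.008, 0.0, -0.0, 1.0, 0.0001, 0.02, 0.0, -0.0, 1.0, 0.0001, 0.032, 0.0, -0.0, 1.0, 0.0007, 0.044, 0.0, 0.0012, 1.0, 0.002, 0.056, 0.0, 0.0045, 1.0] end tool [ 0.5037 -0.1115] 89.19
[0.0013, 0.012, 0.0, 0.0033, 1.0, 0.0026, 0.024, 0.0, 0.0066, 1.0, 0.0037, 0.036, 0.0, 0.0099, 1.0, 0.0046, 0.0481, 0.0, 0.0131, 1.0, 0.0055, 0.0601, 0.0, 0.0164, 1.0] end tool [ 0.5014 -0.0814] 86.24
[0.0013, 0.012, 0.0, 0.0033, 1.0, 0.0026, 0.024, 0.0, 0.0066, 1.0, 0.0037, 0.036, 0.0, 0.0099, 1.0, 0.0046, 0.0481, 0.0, 0.0131, 1.0, 0.0055, 0.0601, 0.0, 0.0164, 1.0] end tool [ 0.5006 -0.0512] 83.28
[0.0013, 0.012, 0.0, 0.0033, 1.0, 0.0026, 0.024, 0.0, 0.0066, 1.0, 0.0036, 0.036, 0.0, 0.0097, 1.0, 0.0033, 0.048, 0.0, 0.0097, 1.0, 0.003, 0.06, 0.0, 0.0097, 1.0] end tool [ 0.5026 -0.0212] 81.54
[0.0, 0.012, 0.0, -0.0, 1.0, 0.0001, 0.024, 0.0, -0.0, 1.0, 0.0001, 0.036, 0.0, -0.0, 1.0, 0.0002, 0.048, 0.0, -0.0, 1.0, 0.0002, 0.06, 0.0, -0.0, 1.0] end tool [0.5069 0.0085] 81.54
```

Emit:
step_arm(moves=[0,0.008,0,0,1,0,0.02,0,0,1,0,0.032,0,0,1,0.0007,0.044,0,0.0012,1,0.002,0.056,0,0.0045,1])

```text
clock: 6.25
position: [0.5037, -0.1114, 0.1214]
ee_rot: [0.001, 0.007, 1.0, -0.001]
contact_force: [-0.4, -3.2, 5.7]
width: 0.0102
```

Emit:
step_arm(moves=[0.0013,0.012,0,0.0033,1,0.0026,0.024,0,0.0066,1,0.0037,0.036,0,0.0099,1,0.0046,0.048,0,0.0131,1,0.0055,0.06,0,0.0164,1])

```text
clock: 6.75
position: [0.5011, -0.0812, 0.1213]
ee_rot: [0.001, 0.033, 0.999, -0.001]
contact_force: [-0.5, -2.9, 6.3]
width: 0.0102
```

Emit:
step_arm(moves=[0.0013,0.012,0,0.0033,1,0.0026,0.024,0,0.0066,1,0.0037,0.036,0,0.0099,1,0.0046,0.048,0,0.0131,1,0.0055,0.06,0,0.0164,1])

```text
clock: 7.25
position: [0.5, -0.051, 0.1213]
ee_rot: [0.001, 0.059, 0.998, -0.001]
contact_force: [-1.1, -3.4, 7.5]
width: 0.0098
```

Emit:
step_arm(moves=[0.0013,0.012,0,0.0033,1,0.0026,0.024,0,0.0066,1,0.0036,0.036,0,0.0097,1,0.0033,0.047,0,0.0097,1,0.003,0.052,0,0.0097,1])

```text
clock: 7.75
position: [0.5013, -0.0246, 0.1213]
ee_rot: [0.001, 0.074, 0.997, -0.001]
contact_force: [-1.5, -2.6, 8.2]
width: 0.0105
```

```bash
python3 st.py; python3 look.py 3 0.05; python3 - <<'E'
from rim import *
c=cam('top'); 
import pickle; pickle.dump(c,open('c3.pkl','wb'))
# left rim expected: axis shifted 60.2mm left
for x0 in(.4405,.443): print(rimfit(c,-.02,.09,x0,.1447))
E
```

```text
t 7.75 p [ 0.5013 -0.0246  0.1213] yaw 81.56 tilt [ 0.001  -0.0016 -1.    ] F [-1.46 -2.59  8.23] M [-0.47  0.2   0.09] w 0.0105 q [-0.19  0.27  1.85 -0.    1.02 -1.61]
(np.float32(0.0), np.float32(nan), np.float32(nan), 63)
(np.float32(0.0), np.float32(nan), np.float32(nan), 63)rim.py:11: RuntimeWarning: invalid value encountered in scalar divide
  P.append(onz(c,u,vs[0]+.5+(d[i]*i).sum()/d[i].sum(),.058)[:2])
rim.py:15: RuntimeWarning: invalid value encountered in scalar divide
  return np.degrees(np.arctan2(d[1],d[0])).round(2), (l[2]+(ym-l[3])*d[0]/d[1]).round(4), np.median(r).round(5), len(P)
```

View pics/t3.png

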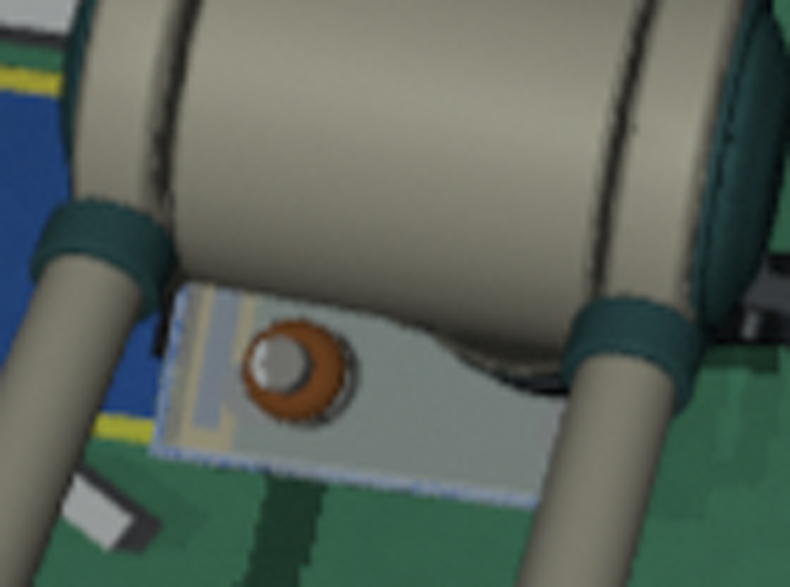

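The crop shows the bottle standing at (300,370) and the left rim edge visible from (155,455) to (535,503). The left rail's flared end is at (110,510), clear of the rim.

```bash
cat > fit3.py <<'E'
import sys,pickle
from h import *
def edge(c,A,B,z=.058):
    g=c['im'].astype(float); sig=g[:,:,2]+g[:,:,0]; P=[]
    for u in range(int(A[0])+3,int(B[0])-2):
        vc=A[1]+(B[1]-A[1])*(u-A[0])/(B[0]-A[0]); vs=np.arange(int(vc)-3,int(vc)+5)
        d=np.clip(-np.diff(sig[vs,u]),0,None); k=np.argmax(d); i=np.arange(max(k-1,0),min(k+2,len(d)))
        if d[k]>25: P.append(onz(c,u,vs[0]+.5+(d[i]*i).sum()/d[i].sum(),z)[:2])
    P=np.array(P,np.float32); l=cv2.fitLine(P,cv2.DIST_HUBER,0,.001,.001).ravel(); d=l[:2]*np.sign(l[1])
    r=np.abs((P-l[2:])@[-d[1],d[0]]); return d,l[2:],np.median(r),len(P)
a=np.array([.5028,-.02]);ub=np.radians(81.77);ub=np.array([np.cos(ub),np.sin(ub)]);nb=np.array([-ub[1],ub[0]])
def report(c,A,B):
    d,p,r,n=edge(c,A,B); print('heading',np.degrees(np.arctan2(d[1],d[0])).round(2),'at',p.round(4),'res',r,n,'left rim left of axis by mm',((p-a)@nb*1e3).round(2))
if __name__=='__main__':
    c=pickle.load(open('c3.pkl','rb')); u,v=px(c,(.51,.05,.05)).astype(int); x0,y0=max(u-70,0),v-52; s=790/140
    report(c,(x0+155/s,y0+455/s),(x0+535/s,y0+503/s))
E
python3 fit3.py
```

```text
heading 81.92 at [0.4527 0.0648] res 0.00020749746 62 left rim left of axis by mm 61.75
```

Emit:
step_arm(moves=[-0.0003,0.008,0,0.0002,1,-0.001,0.02,-0.001,0.0005,1,-0.0018,0.032,-0.002,0.0008,1,-0.0026,0.044,-0.002,0.0008,1,-0.003,0.056,-0.002,0.0008,1])

```text
clock: 8.35
position: [0.5065, 0.0034, 0.1214]
ee_rot: [-0.0, 0.075, 0.997, -0.0]
contact_force: [-1.3, -3.2, 5.4]
width: 0.0104
```

Emit:
step_arm(moves=[0,0.012,0,0,1,0,0.024,0,0,1,0,0.034,0,0,1,0,0.042,0,0,1,0,0.046,0,0,1])

```text
clock: 8.85
position: [0.5103, 0.0265, 0.1214]
ee_rot: [0.0, 0.075, 0.997, 0.0]
contact_force: [-0.3, -2.7, 5.2]
width: 0.01
```

```bash
python3 st.py; cat > look4.py <<'E'
import sys,pickle
from h import *
c=cam('top'); pickle.dump(c,open('c.pkl','wb')); im=c['im']; k=sys.argv[1]; x0,y0=int(sys.argv[2]),int(sys.argv[3])
cv2.imwrite(f'pics/t{k}.png',cv2.resize(im[y0:y0+110,x0:x0+146],(800,603)[:2],interpolation=2)[:600])
E
python3 look4.py 4 130 235
```

```text
t 8.85 p [0.5103 0.0265 0.1214] yaw 81.38 tilt [ 4.e-04  3.e-04 -1.e+00] F [-0.35 -2.72  5.16] M [-0.47  0.11 -0.03] w 0.01 q [-0.08  0.28  1.83  0.    1.03 -1.51]
```

View pics/t4.png

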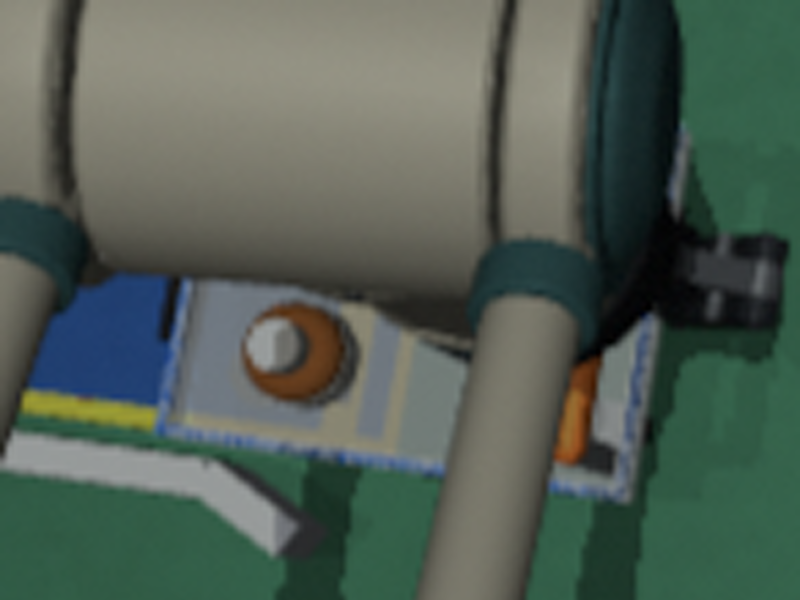

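The front edge (165,433) is just past the left rail's knee (205,462) with a visible gap, and the bottle is standing at (300,350). Checking offset and heading.

```bash
python3 - <<'E'
from fit3 import *
c=pickle.load(open('c.pkl','rb')); s=800/146; f=lambda x,y:(130+x/s-.4,235+y/s-.4)
report(c,f(205,440),f(445,472)); report(c,f(165,433),f(630,499))
E
```

```text
heading 81.64 at [0.4613 0.1098] res 0.0003008655 38 left rim left of axis by mm 59.69
heading 81.96 at [0.4612 0.1094] res 0.00028024355 61 left rim left of axis by mm 59.69
```

Emit:
step_arm(moves=[0.0001,0.008,0,0,1,0.0003,0.018,0,0,1,0.0005,0.028,0,0,1,0.0007,0.038,0,0,1,0.0009,0.048,0,0,1])

```text
clock: 9.4
position: [0.5136, 0.05, 0.1214]
ee_rot: [0.0, 0.075, 0.997, -0.0]
contact_force: [0.2, -2.1, 5.2]
width: 0.0103
```

Emit:
step_arm(moves=[0.0001,0.01,0,0,1,0.0003,0.02,0,0,1,0.0005,0.03,0,0,1,0.0007,0.04,0,0,1,0.0009,0.05,0,0,1])

```text
clock: 9.9
position: [0.5169, 0.0749, 0.1214]
ee_rot: [0.0, 0.075, 0.997, 0.0]
contact_force: [-0.5, -3.1, 4.7]
width: 0.0102
```

Emit:
step_arm(moves=[0.0001,0.008,0,0,1,0.0001,0.016,0,0,1,0.0002,0.024,0,0,1,0.0002,0.032,0,0,1,0.0003,0.038,0,0,1])

```text
clock: 10.4
position: [0.5195, 0.0939, 0.1214]
ee_rot: [0.0, 0.075, 0.997, 0.0]
contact_force: [0.6, -2.9, 5.1]
width: 0.0101
```

```bash
python3 st.py; python3 look4.py 5 60 225
```

```text
t 10.4 p [0.5195 0.0939 0.1214] yaw 81.36 tilt [ 3.e-04  3.e-04 -1.e+00] F [ 0.63 -2.9   5.12] M [-0.54 -0.05 -0.05] w 0.0101 q [ 0.05  0.31  1.79  0.    1.04 -1.37]
```

View pics/t5.png

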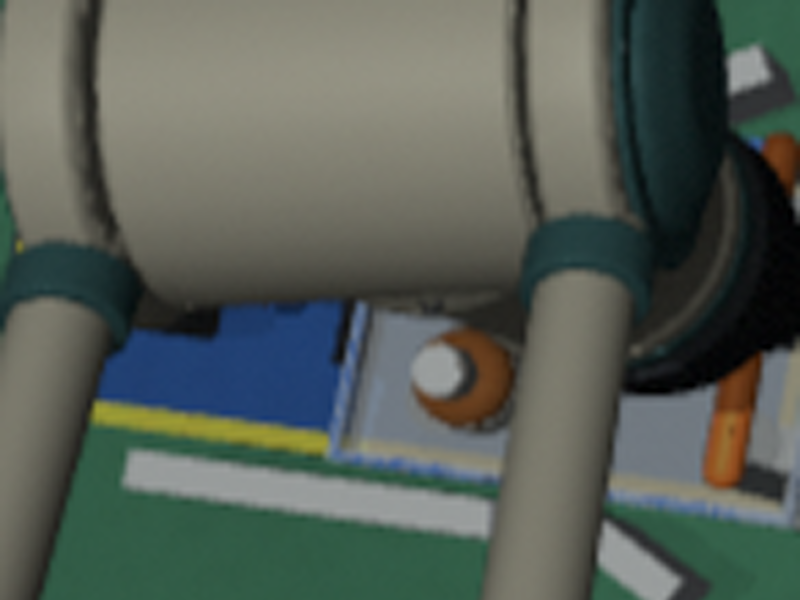

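The caddy is well inside the rails with an even gap on its left, and the bottle is standing at (465,375). The disc is hidden by the arm, so I'll creep in and feel for it.

Emit:
step_arm(moves=[0,0.005,0,0,1,0,0.01,0,0,1,0,0.015,0,0,1,0,0.02,0,0,1,0,0.025,0,0,1])

```text
clock: 10.95
position: [0.5211, 0.106, 0.1214]
ee_rot: [-0.0, 0.075, 0.997, 0.0]
contact_force: [-0.1, -2.5, 6.2]
width: 0.0102
```

Emit:
step_arm(moves=[0,0.003,0,0,1,0,0.006,0,0,1,0.0001,0.009,0,0,1,0.0001,0.012,0,0,1,0.0001,0.015,0,0,1])

```text
clock: 11.45
position: [0.5222, 0.1134, 0.1214]
ee_rot: [-0.0, 0.075, 0.997, 0.0]
contact_force: [-0.7, -2.4, 5.0]
width: 0.0103
```

```bash
python3 st.py;  python3 - <<'E'
from fit3 import *
c=cam('top'); s=800/146; f=lambda x,y:(60+x/s-.4,225+y/s-.4)
# left rim, after moving 20mm on (~ -12 px)
report(c,(f(335,457)[0]-10,f(335,457)[1]-1.3),(f(480,474)[0]-10,f(480,474)[1]-1.3))
m=mask(c['im'],(0,150,60),(4,255,255),(85,255,125,290)); print('red px',cv2.countNonZero(m))
s=cam('side'); a=px(s,(.545,.265,.05)).astype(int); print(a)
cv2.imwrite('pics/s5.png',cv2.resize(s['im'][a[1]-45:a[1]+60,a[0]-70:a[0]+70],(800,600),interpolation=2))
E
```

```text
t 11.45 p [0.5222 0.1134 0.1214] yaw 81.36 tilt [-1.e-04  2.e-04 -1.e+00] F [-0.69 -2.44  5.02] M [-0.42  0.1  -0.05] w 0.0103 q [ 0.08  0.32  1.78  0.    1.05 -1.34]
heading 82.46 at [0.4798 0.2387] res 0.00016610912 21 left rim left of axis by mm 59.79
red px 9
[257 188]
```

Emit:
step_arm(moves=[0,0.002,0,0,1,0,0.004,0,0,1,0,0.006,0,0,1,0,0.008,0,0,1,0,0.01,0,0,1])

```text
clock: 12.05
position: [0.5229, 0.1183, 0.1214]
ee_rot: [-0.0, 0.075, 0.997, 0.0]
contact_force: [-0.6, -2.3, 5.8]
width: 0.0104
```

Emit:
step_arm(moves=[0,0.002,0,0,1,0,0.004,0,0,1,0,0.006,0,0,1])

```text
clock: 12.35
position: [0.5233, 0.1213, 0.1214]
ee_rot: [-0.0, 0.075, 0.997, 0.0]
contact_force: [-0.1, -3.4, 5.5]
width: 0.0102
```

```bash
python3 st.py
```

```text
t 12.35 p [0.5233 0.1213 0.1214] yaw 81.36 tilt [-2.e-04  2.e-04 -1.e+00] F [-0.1  -3.42  5.53] M [-0.44 -0.01  0.02] w 0.0102 q [ 0.1   0.32  1.77  0.    1.05 -1.32]
```

Emit:
step_arm(moves=[0,0.002,0,0,1,0,0.004,0,0,1])

```text
clock: 12.55
position: [0.5236, 0.123, 0.1214]
ee_rot: [-0.0, 0.075, 0.997, -0.0]
contact_force: [-0.2, -4.6, 5.8]
width: 0.0103
```

Emit:
step_arm(moves=[0,0.002,0,0,1,0,0.004,0,0,1])

```text
clock: 12.75
position: [0.5238, 0.1246, 0.1214]
ee_rot: [-0.0, 0.075, 0.997, -0.001]
contact_force: [-0.6, -4.9, 7.4]
width: 0.0101
```

```bash
python3 st.py;python3 - <<'E'
from h import *
s=cam('side'); a=(257,188)
cv2.imwrite('pics/s6.png',cv2.resize(s['im'][a[1]-40:a[1]+50,a[0]-60:a[0]+60],(800,600),interpolation=2))
E
```

```text
t 12.75 p [0.5238 0.1246 0.1214] yaw 81.38 tilt [-5.0e-04 -1.2e-03 -1.0e+00] F [-0.62 -4.94  7.45] M [-0.8   0.06 -0.03] w 0.0101 q [ 0.1   0.32  1.77 -0.    1.05 -1.31]
```

View pics/s6.png

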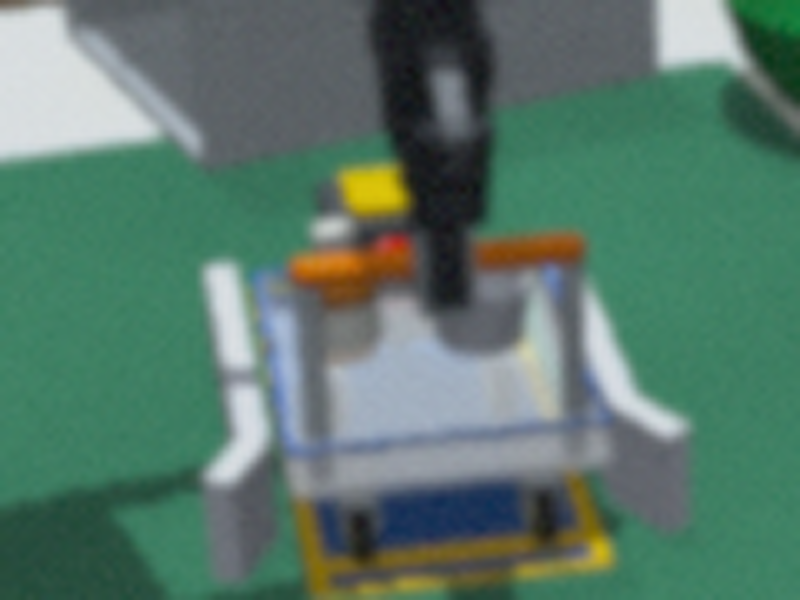

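The side view shows the caddy square between the rails, wheels on the bench, and rear castors straight at (362,530) and (545,515). The white bottle cap is at (330,230) and the disc at (392,243). Axial force is up from about 2.6 N to 4.9 N, so it is touching. I'll go 1 mm further and hold.

Emit:
step_arm(moves=[0,0.001,0,0,1,0,0.002,0,0,1,0,0.0026,0,0,1,0,0.0026,0,0,1,0,0.0026,0,0,1])

```text
clock: 13.3
position: [0.524, 0.1256, 0.1214]
ee_rot: [-0.0, 0.075, 0.997, -0.001]
contact_force: [-0.6, -5.2, 6.1]
width: 0.0104
```

Emit:
step_arm(moves=[0,0,0,0,1,0,0,0,0,1,0,0,0,0,1,0,0,0,0,1,0,0,0,0,1])

```text
clock: 13.8
position: [0.524, 0.1255, 0.1214]
ee_rot: [-0.0, 0.075, 0.997, -0.001]
contact_force: [-0.9, -5.5, 5.6]
width: 0.0105
```

```bash
python3 st.py
```

```text
t 13.8 p [0.524  0.1255 0.1214] yaw 81.39 tilt [-6.0e-04 -1.6e-03 -1.0e+00] F [-0.87 -5.53  5.56] M [-0.8   0.07 -0.08] w 0.0105 q [ 0.11  0.32  1.77 -0.    1.05 -1.31]
```

Emit:
step_arm(moves=[0,0,0,0,0.7,0,0,0,0,0.5,0,0,0,0,0.2,0,0,0,0,0,0,0,0,0,0], force=20)

```text
clock: 14.3
position: [0.524, 0.1267, 0.121]
ee_rot: [-0.0, 0.075, 0.997, 0.0]
contact_force: [0.0, -0.6, 1.1]
width: 0.0428
```

Emit:
step_arm(moves=[0,0,0,0,-0.1,0,0,-0.01,0,-0.1,0,0,-0.03,0,-0.1,0,0,-0.07,0,-0.1,0,0,-0.12,0,-0.1])

```text
clock: 14.8
position: [0.5238, 0.1263, 0.182]
ee_rot: [-0.001, 0.075, 0.997, -0.0]
contact_force: [0.9, -0.2, -0.5]
width: 0.047
```

Emit:
step_arm(moves=[0,-0.03,-0.07,0,-0.1,0,-0.1,-0.15,0,-0.1,0,-0.18,-0.2,0,-0.1,0,-0.26,-0.24,0,-0.1,0,-0.34,-0.24,0,-0.1])

```text
clock: 15.3
position: [0.5, -0.0434, 0.306]
ee_rot: [0.004, 0.075, 0.997, -0.001]
contact_force: [0.2, -0.5, -0.3]
width: 0.0467
```

Emit:
step_arm(moves=[0.08,-0.05,0,0,-0.1,0.16,-0.1,0,0,-0.1,0.24,-0.15,0,0,-0.1,0.3,-0.19,0,0,-0.1,0.34,-0.22,0,0,-0.1])

```text
clock: 15.8
position: [0.3117, -0.1251, 0.3023]
ee_rot: [0.001, 0.076, 0.997, -0.001]
contact_force: [-0.4, -0.1, 0.4]
width: 0.0469
```

```bash
python3 st.py; python3 look4.py 7 60 225; python3 - <<'E'
from h import *
s=cam('side'); a=(257,188)
cv2.imwrite('pics/s7.png',cv2.resize(s['im'][a[1]-40:a[1]+50,a[0]-60:a[0]+60],(800,600),interpolation=2))
E
```

```text
t 15.8 p [ 0.3117 -0.1251  0.3023] yaw 81.31 tilt [ 0.001  -0.0013 -1.    ] F [-0.42 -0.12  0.41] M [-0.01  0.03  0.01] w 0.0469 q [-0.59 -0.13  1.82 -0.    1.45 -2.01]
```

View pics/t7.png

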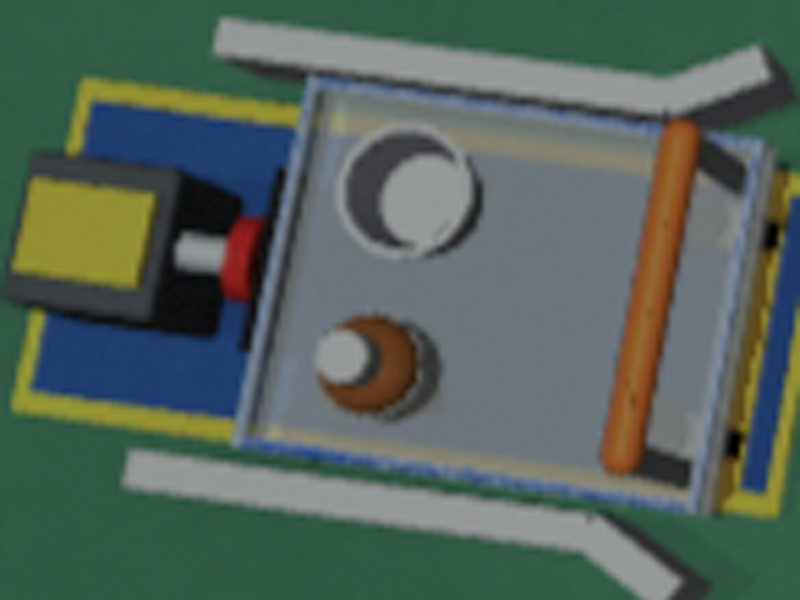

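View pics/s7.png

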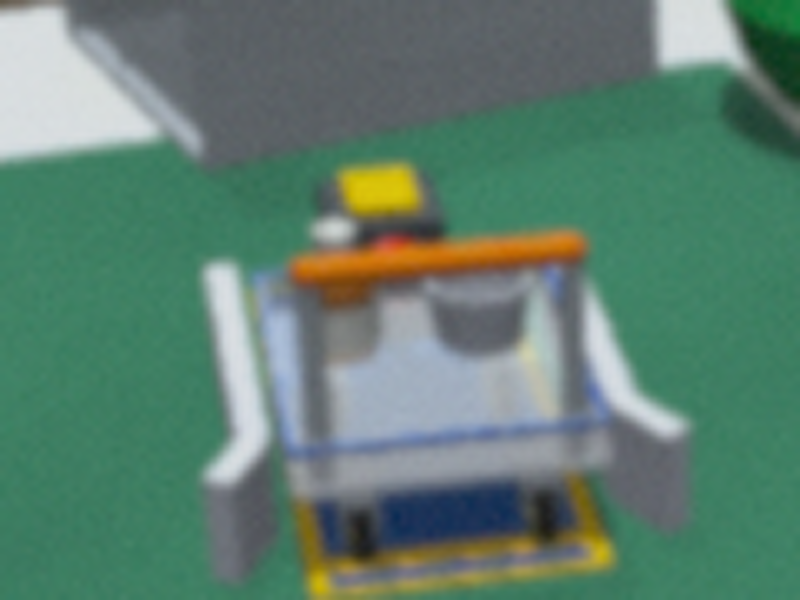

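The top view shows the caddy square between the rails, with the bumper at (262,260) against the red disc at (245,260). The bottle is standing at (370,365). The side view shows the wheels down and the rear castors straight. Final numbers next, then sign-off.

```bash
cat > fin.py <<'E'
from fit3 import *
c=cam('top'); s=800/146; f=lambda x,y:(60+x/s-.4,225+y/s-.4)
report(c,f(240,445),f(700,510))
for nm,im in(('before',cv2.imread('pics/top0.png')),('now',c['im'])):
    m=mask(im,(0,150,60),(4,255,255),(85,255,125,290)); M=cv2.moments(m); print(nm,cv2.boundingRect(m),M['m10']/M['m00'],M['m01']/M['m00'],cv2.countNonZero(m))
p=[onz(c,x,270,.05)[:2] for x in(100,101)]; print('mm/px',np.linalg.norm(p[0]-p[1])*1e3)
b=bar(c,(150,235,200,320)); print('bar',b[0][:2],b[1][:2])
E
python3 fin.py
```

```text
heading 81.37 at [0.4761 0.2132] res 0.00061991723 79 left rim left of axis by mm 59.84
before (102, 266, 8, 14) 105.13846153846154 272.0615384615385 65
now (100, 265, 8, 14) 103.4 271.72857142857146 70
mm/px 1.7712139905908189
bar [0.47199258 0.13288819] [0.57584949 0.11745714]
```

Emit:
step_arm(moves=[0,0,0,0,-0.1,0,0,0,0,-0.1,0,0,0,0,-0.1,0,0,0,0,-0.1,0,0,0,0,-0.1])

```text
clock: 16.45
position: [0.3145, -0.1248, 0.3011]
ee_rot: [-0.0, 0.075, 0.997, 0.0]
contact_force: [0.7, 0.1, -0.6]
width: 0.0468
```

```bash
python3 fin.py
```

```text
heading 81.17 at [0.474  0.1977] res 0.00075973157 79 left rim left of axis by mm 59.71
before (102, 266, 8, 14) 105.13846153846154 272.0615384615385 65
now (100, 265, 8, 14) 103.3623188405797 271.7536231884058 69
mm/px 1.7712139905908189
bar [0.47199258 0.13288819] [0.57584949 0.11745714]
```

```bash
python3 -c "
from rig import job; print(job.sign_off())"
```

```text
the job is handed in; nothing more can be done
None
```

I rolled the caddy about 135 mm straight to line up the castors. I then steered it right by about 8.5° on a smooth arc, ran it straight into the bay, and eased it onto the buffer. After letting go I moved the arm clear and handed the job in at about 16.5 s.

**Buffer:** Held there, the wrist read about 5.5 N, against 2.5–3 N of rolling drag, so roughly 3 N on the disc. After release the disc sat about 3 mm pressed in, or about 2 N.

**Position in the bay:** The caddy is about 0.4 mm off the centre line. Its heading is within 0.2–0.6° of the bay's; the push bar and rim fits disagree slightly, and the rim fit is noisier. Two measurements about 0.65 s apart showed no movement of the push bar or disc.

**Bottle and castors:** The bottle is standing. The rear castors look straight. The front ones could not be seen clearly and are assumed straight, since the caddy ran over 150 mm straight before the touch.

**Rest of the bench:** I kept the arm clear of the other items on the bench. I did not re-measure them afterwards.

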